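# Shut the label printer's cover and feed a label

## Robot

A 7-joint arm with a two-finger parallel gripper is mounted at the origin on the work surface. World frame = base frame: x ahead of the robot, y to its left, z up, the work surface at z = 0. Lengths are in m, angles in rad, forces in N, time in s.
With the tool pointing down it reaches from about 0.425 to 0.975 m from the base axis. Payload 16.7 kg.
Tool frame: the origin (TCP) lies between the finger pads; the fingertips stand 14 mm ahead of it and the grasp point (between the pads) lies 5 mm behind it; z points along the fingers, y is the direction in which the jaws open and shut (so a half turn about z gives the same grasp; the last joint's range is limited). The gripper opens to 85 mm and grips with 20 to 120 N. Pads are 22 mm wide; open, the fingers measure 114 mm over their backs; the gripper's body (76 mm by 85 mm) begins 54 mm behind the grasp point. The pads swing forward as they close: fully open they stand 13 mm farther back than shut.
Start: joints at [0.996, 0.426, 0.074, 1.606, -0.034, 1.111, -0.067], TCP at [0.279, -0.615, 0.245] pointing down, gripper open.
Joint ranges: [-2.85, 2.85], [-0.5, 2.14], [-1.23, 1.37], [0.21, 2.46], [-1.02, 4.16], [0.16, 2.05], [-2.73, 2.73]. Speed limits (rad/s): [1.89, 1.89, 2.39, 2.39, 3.01, 3.01, 3.01].

## Interface

Orientations are given as a unit quaternion [w, x, y, z].
In Python, from rig import manip gives the robot as it stands. The module is installed in compiled form; this text tells all that it offers.
- The arm moves only by the shell command python3 -m handwheel 'ROWS' [FORCE]. ROWS is JSON, a list of rows, each a list of 5 numbers: the closure, from 0 (fully open) to 1 (shut), then the shift along the tool's x, y, z in units of 25 mm (1.0 is 25 mm), then the turn about the tool's z in units of 6 degrees (1.0 is 6 degrees). A call has 1 to 12 rows; each row shifts and turns the commanded pose from where the row before left it, along the tool's axes as they then stand; what a row does not reach is not made up. A row lasts 1/12 s, in which the tool goes at most 41.7 mm and 7.16 degrees, less where a joint would pass 70% of its speed; a pose out of reach is approached as far as the arm can. A call is refused whole if a number of a shift passes 1 or a number of a turn 1, either way. A call with a gripper value outside its range is refused whole. The fingers move at their own pace and stop on an object; FORCE is the grip in N (left out, the last holds). Time passes only in rows, so rows that do not move let the fingers close. It gives the time, the measured TCP pose, the force and the opening at its end, in the units of the state.
- manip.get_obs(): the state, without advancing time (a new reading comes with each control period).
- manip.capture(name): name is "scene" or "top" or "wrist"; returns (picture, depth): 400x640x3 uint8, blue, green, red; 400x640 float32, m along the optical axis (not along the pixel's ray), 0 where there is no reading.
- manip.calibration(name): a dict with "vfov" (degrees; the focal length in pixels is half the picture's height over the tangent of half this angle, whatever the lens; pixels are square), "cx", "cy" (the principal point, pixels), "origin" and "orientation" of the camera in the world; the wrist camera has in their place "T_tool_cam" (4x4, takes a point from camera to tool coordinates, whose origin is the TCP and whose axes are the flange's). Camera axes: x right, y up, looking along -z (the intrinsics and any distortion apply to the point x, -y, -z); pixel columns grow to the right and rows downward; lengths in m; the calibration is good to about 2 mm. A picture is of the moment at which its call begins: read the wrist's pose just before it. calibration takes no time and is no camera call.
- manip.close_job(): hands the job in, once; it reports no verdict.
Trained networks look in the newest picture that a camera, given by its name, has taken for a name from the list of things; names that differ only in an ending like _2 or _b are one class to them, and where a whole thing is asked for, a point or a joint stands for the part that bears it (a point fixed in the world has none). Each returns a list of dicts, best first, with "p" (0 to 1); they miss things now and then, are a little off and sometimes report something else, mostly with a low value. They report only what shows in the picture. A call takes as long as a camera call.
- manip.outline_of(label, camera): "region" (400x640 bool, what is visible of it) and "rect" ([left, top, right, bottom] in pixels, round what is visible of it).
The state is a dict: "t": time; "joint_pos": joint angles; "dq": joint speeds; "effort": joint torques, N m; "position": TCP position; "tool_rot": TCP orientation; "ft_force": force on the tool from outside, world axes, zero at the start; "torque": the same for the moment, N m; "width": finger opening in m.
Only numpy, scipy, OpenCV 4.12 (cv2) and the standard library are available. Lean on these libraries where they do the work, as an engineer would, in place of code of your own. Each camera call takes 0.05 s, during which the arm holds its last target.

## Task

Get the label printer on the desk ready: with your fingertips gently push its raised cover down until it is fully shut, then press the long bar-shaped key all the way down, hold it there for about a second so that a label feeds, let it spring back, and withdraw. Press no other key, and do not lift or move anything else on the desk or on the printer.

Things in the scene. Friction and masses are not known exactly. Their poses are not given: they have to be found in the camera images.
- printer: Grey desktop label printer, 240 mm deep (x), 320 mm wide (y), 100 mm high, standing firmly on the desk. Origin at the centre of its underside; its x axis points to its rear (away from the robot), y to its left, z up. The left half (as the robot sees it) is the roll bay with the hinged cover, the right half a flat deck at 100 mm with four keys.
- cover (a joint): Opening angle of the grey cover (rad): 0 is fully shut (level), it grows as the front edge rises; it starts somewhere from 0.3 to 0.6. A stiff hinge: the cover stays where it is left and needs about 1 N down on the front pad to move; it stops hard at 0. The cover is a 10 mm thick plate, 230 mm long from hinge to front edge and 154 mm wide; its hinge line runs along the printer's rear edge.
- cover_pad (a point): Centre of the ribbed black rubber pad (40 by 70 mm) on the upper face near the front edge of the cover, 185 mm from the hinge line and 45 mm short of the front edge; it moves with the cover. Shut, it is about 101 mm above the desk.
- hinge_mid (a point): Middle of the cover's hinge line, 94 mm above the desk; fixed to the printer, with the printer's axes. The cover turns about this point's y axis; shut, the pad lies 185 mm from it along -x and 7 mm above it.
- key_bar_top (a point): Centre of the top face of the bar-shaped key, a black plastic key 15 mm by 42 mm, its length across the printer (along y), standing 12 mm out of its white 48 mm square plate, which lies on the printer's flat key deck (the key's top is 116 mm above the desk). The four keys stand in a 2 by 2 block, 60 mm apart front to back and 58 mm apart side to side, on the right half of the printer; which key is in which place varies. x and y axes are those of the printer.
- key_bar (a joint): How far the bar-shaped key is pressed. It reads 0 when up and 0.006 fully down (m, straight down); it springs back up. A soft spring: about 1.4 N to start, 5.6 N fully down.
- key_round_top (a point): Centre of the top face of the round key, a black plastic key 32 mm in diameter, standing 12 mm out of its white 48 mm square plate, which lies on the printer's flat key deck (the key's top is 116 mm above the desk). The four keys stand in a 2 by 2 block, 60 mm apart front to back and 58 mm apart side to side, on the right half of the printer; which key is in which place varies. x and y axes are those of the printer.
- key_round (a joint): How far the round key is pressed. It reads 0 when up and 0.006 fully down (m, straight down); it springs back up. A soft spring: about 1.4 N to start, 5.6 N fully down.
- key_square_top (a point): Centre of the top face of the square key, a black plastic key 29 mm by 29 mm, standing 12 mm out of its white 48 mm square plate, which lies on the printer's flat key deck (the key's top is 116 mm above the desk). The four keys stand in a 2 by 2 block, 60 mm apart front to back and 58 mm apart side to side, on the right half of the printer; which key is in which place varies. x and y axes are those of the printer.
- key_square (a joint): How far the square key is pressed. It reads 0 when up and 0.006 fully down (m, straight down); it springs back up. A soft spring: about 1.4 N to start, 5.6 N fully down.
- key_cross_top (a point): Centre of the top face of the plus-shaped key, a black plastic key of two crossed bars 36 mm by 11 mm, standing 12 mm out of its white 48 mm square plate, which lies on the printer's flat key deck (the key's top is 116 mm above the desk). The four keys stand in a 2 by 2 block, 60 mm apart front to back and 58 mm apart side to side, on the right half of the printer; which key is in which place varies. x and y axes are those of the printer.
- key_cross (a joint): How far the plus-shaped key is pressed. It reads 0 when up and 0.006 fully down (m, straight down); it springs back up. A soft spring: about 1.4 N to start, 5.6 N fully down.
- eraser: Loose white eraser in a card sleeve, 18 by 45 by 12 mm, lying on the printer's key deck behind the keys (on their far side). Origin at the centre of its underside. Not to be disturbed.
- glue_stick: Loose white glue stick, 27 mm across, 58 mm tall, standing on the key deck in front of the keys (on the robot's side). Origin at the centre of its underside. Not to be disturbed.
- mouse: Loose black computer mouse, 100 by 58 by 34 mm, on a black mat at the right of the desk. Origin at the centre of its underside. Not to be disturbed.
- mug: Loose white mug, 82 mm across, 95 mm tall, at the left of the desk. Origin at the centre of its underside. Not to be disturbed.
- stapler: Loose black stapler, 140 by 36 mm, about 55 mm tall, at the left of the desk. Origin at the centre of its underside. Not to be disturbed.
- phone: Loose black slab phone, 150 by 72 by 9 mm, lying at the right of the desk. Origin at the centre of its underside. Not to be disturbed.
- label_roll: Loose spare roll of paper labels, 76 mm across, 50 mm tall, standing on the desk before the printer, to the left. Origin at the centre of its underside. Not to be disturbed.
- marker: Loose grey marker pen with black cap, 120 mm long, 14 mm thick, lying on the desk before the printer, to the right. Origin at the centre of its underside. Not to be disturbed.

How it is judged:
On the way, in this order (a step that is already met when the one before it is completed fails the run):
1. the cover is fully shut (value of joint cover below 0.03 rad), for 0.2 s.
2. the bar-shaped key is held down (at least 4 mm of its 6 mm) for half a second, the cover shut (value of joint key_bar above 0.004 m and value of joint cover below 0.03 rad), for 0.5 s.
At the end, for the whole second after the job is handed in: The cover is shut (within 0.03 rad), all four keys are up again (within 1.5 mm), and the loose things are at rest within 15 mm of where they started (value of joint cover below 0.03 rad and value of joint each of key_bar, key_round, key_square, key_cross below 0.0015 m and distance of each of eraser, glue_stick, mouse, mug, stapler, phone, label_roll, marker from where it was at the start of the episode below 0.015 m and linear speed of each of eraser, glue_stick, mouse, mug, stapler, phone, label_roll, marker below 0.03 m/s); the robot touches nothing.
It fails at once if another key than the bar-shaped one is pressed (2 mm or more) (value of joint any of key_round, key_square, key_cross above 0.002 m).
It fails at once if the bar-shaped key is pressed while the cover is still open (value of joint key_bar above 0.003 m and value of joint cover above 0.06 rad).
It fails at once if the cover is lifted wider open instead of pushed shut (value of joint cover above 0.75 rad).
It fails at once if a thing on the desk or on the printer is lifted or moved by 15 mm or more (distance of any of eraser, glue_stick, mouse, mug, stapler, phone, label_roll, marker from where it was at the start of the episode above 0.015 m).
It fails at once if the fingers press on anything hard (over 40 N) (contact force between the fingers and anything else above 40 N).
It also fails if it takes over 42 s, if anything falls off the work surface, if the arm or the gripper's body presses on something with over 40 N, if the wrist force passes 120 N, or if a joint passes its speed limit or range.

## Working session

There is one attempt and no reset: what is moved stays moved. The work goes in short steps, Python scripts to look and compute and a shell command to move; the robot and the scene stay as the last step left them, time stands still between calls to the robot, and variables do not carry over. Pictures are saved under pics/ and viewed, and the job is handed in when it is done.

```bash
mkdir -p pics; cat > h.py <<'E'
import numpy as np, cv2
from rig import manip
from scipy.spatial.transform import Rotation as R
def q2R(q): return R.from_quat([q[1],q[2],q[3],q[0]]).as_matrix()
def pose(cam,obs=None):
    c=manip.calibration(cam)
    if 'T_tool_cam' in c:
        o=obs or manip.get_obs(); T=np.eye(4);T[:3,:3]=q2R(o['tool_rot']);T[:3,3]=o['position']
        T=T@np.array(c['T_tool_cam']); return c,T
    T=np.eye(4);T[:3,:3]=q2R(c['orientation']);T[:3,3]=c['origin'];return c,T
def world(cam,depth,obs=None):
    c,T=pose(cam,obs); f=200/np.tan(np.radians(c['vfov']/2))
    v,u=np.mgrid[:400,:640]
    P=np.stack([(u-c['cx'])/f*depth,-(v-c['cy'])/f*depth,-depth],-1)
    return P@T[:3,:3].T+T[:3,3]
E
python3 - <<'E'
from h import *
o=manip.get_obs();print({k:np.round(v,3) for k,v in o.items()})
for n in ['scene','top','wrist']:
    print(n,manip.calibration(n))
    im,d=manip.capture(n); cv2.imwrite(f'pics/{n}0.png',im); np.save(n+'0.npy',d)
    for l in ['printer','cover','cover_pad','key_bar','key_round','key_square','key_cross','eraser','glue_stick']:
        if n=='wrist':continue
        r=manip.outline_of(l,n); print(n,l,[(round(x['p'],2),x['rect']) for x in r[:2]])
        if r:np.save(f'm_{n}_{l}.npy',r[0]['region'])
E
```

```text
{'t': np.float64(0.0), 'joint_pos': array([ 0.996,  0.427,  0.074,  1.607, -0.034,  1.111, -0.067]), 'dq': array([0.001, 0.001, 0.   , 0.001, 0.002, 0.001, 0.   ]), 'effort': array([ 0.0000e+00, -9.4983e+01,  3.7610e+00, -4.6353e+01,  1.9000e-02,
        1.0000e-02,  0.0000e+00]), 'position': array([ 0.279, -0.614,  0.245]), 'tool_rot': array([-0.001,  0.977,  0.211, -0.   ]), 'ft_force': array([ 0.606,  0.828, -0.624]), 'torque': array([0.003, 0.036, 0.01 ]), 'width': np.float64(0.085)}
scene {'vfov': 43.4091465733388, 'cx': 323.6713501091804, 'cy': 206.7189975857632, 'origin': array([ 1.35109242, -1.04830611,  0.97369602]), 'orientation': array([0.83328883, 0.45153504, 0.15456472, 0.27902613])}
scene printer [(0.92, [281.7, 161.3, 403.6, 284.1])]
scene cover [(0.88, [322.6, 164.1, 398.2, 233.9])]
scene cover_pad [(0.78, [318.9, 164.5, 395.9, 233.7])]
scene key_bar [(0.62, [314.7, 213.0, 327.8, 222.7]), (0.54, [329.1, 222.3, 338.2, 232.6])]
scene key_round []
scene key_square [(0.47, [315.1, 228.7, 327.8, 242.2])]
scene key_cross [(0.67, [331.2, 222.4, 337.3, 231.0]), (0.59, [336.7,
[... 783 characters left out ...]
6, 267.8])]
top key_square [(0.68, [355.8, 160.4, 366.4, 170.1]), (0.4, [205.2, 269.9, 226.8, 294.8])]
top key_cross [(0.48, [438.1, 147.8, 466.4, 193.0])]
top eraser [(0.4, [348.1, 146.3, 366.4, 150.1])]
top glue_stick [(0.57, [354.0, 201.3, 366.1, 214.2])]
wrist {'vfov': 63.618836056303266, 'cx': 320.8828236570865, 'cy': 195.55266573963368, 'T_tool_cam': array([[-2.65390146e-04,  9.63883088e-01,  2.66325595e-01,
         6.70035636e-02],
       [ 9.99999956e-01,  2.90320001e-04, -5.42358862e-05,
         1.38302983e-04],
       [-1.29596701e-04,  2.66325569e-01, -9.63883123e-01,
        -1.28814141e-01],
       [ 0.00000000e+00,  0.00000000e+00,  0.00000000e+00,
         1.00000000e+00]])}
```

```bash
python3 - <<'E'
import cv2
a=cv2.imread('pics/top0.png')[120:300,130:480];cv2.imwrite('pics/topz.png',cv2.resize(a,None,fx=2.28,fy=2.28,interpolation=3))
a=cv2.imread('pics/scene0.png')[150:300,270:450];cv2.imwrite('pics/scenez.png',cv2.resize(a,None,fx=4,fy=4,interpolation=3)[:600])
E
```

```text
(no output)
```

View pics/top0.png

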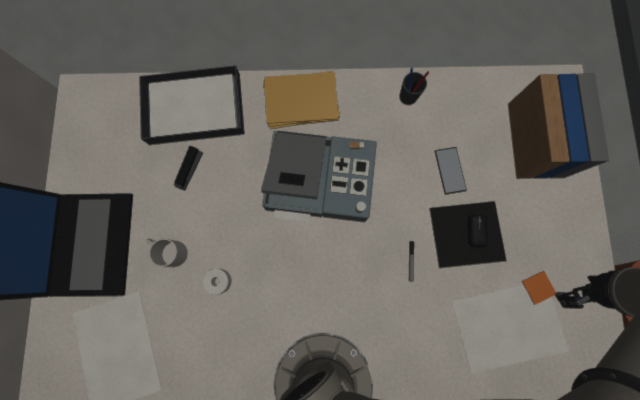

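```bash
sleep 1
```

```text
(no output)
```

View pics/topz.png

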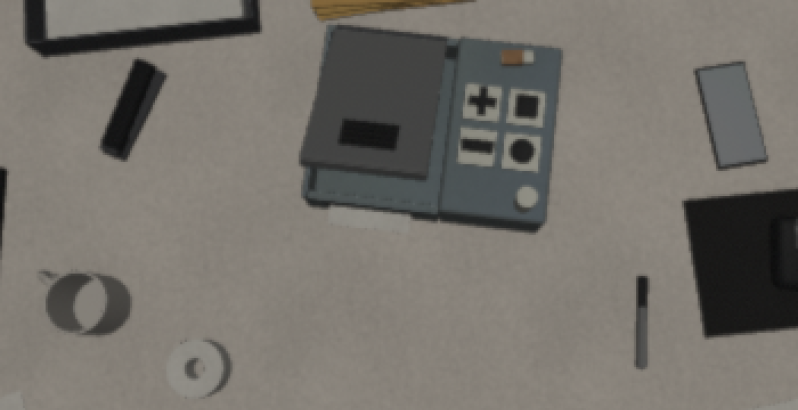

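View pics/scenez.png

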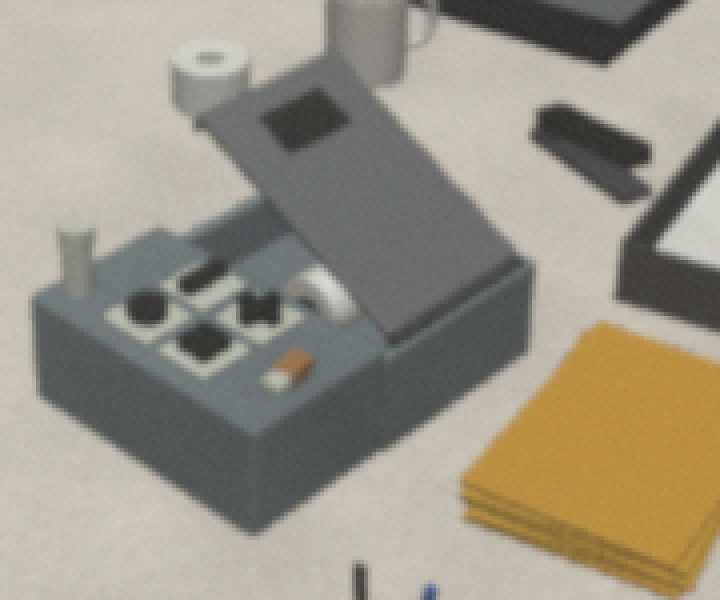

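Top view: bar key at about (339,184), front-left of the block, with the cross behind it, the round key to its right and the square key diagonal to it. Pad at about (292,180), glue stick at (360,207). The network's bar-key rectangle in the top view agrees with the picture.

```bash
cat > m.py <<'E'
from h import *
d=np.load('top0.npy');P=world('top',d);im=cv2.imread('pics/top0.png')
S=world('scene',np.load('scene0.npy'))
def at(Pw,u,v,r=1): return np.round(np.median(Pw[v-r:v+r+1,u-r:u+r+1].reshape(-1,3),0),4)
for n,(u,v) in dict(bar=(339,184),cross=(342,164),sq=(361,166),rnd=(359,186),pad=(292,180),glue=(361,206),eraser=(357,145)).items(): print('top',n,at(P,u,v))
for n,(u,v) in dict(bar=(320,218),cross=(334,227),sq=(321,235),rnd=(307,226),pad=(346,180),glue=(289,208)).items(): print('scene',n,at(S,u,v))
# white plates: z .1-.11 centroid; deck plane
for nm,Pw in (('top',P),('scene',S)):
  m=np.load(f'm_{nm}_cover.npy'); m=cv2.erode(m.astype(np.uint8),np.ones((5,5)))>0
  X=Pw[m]; X=X[X[:,2]>.09]; 
  for _ in range(4):
    c=X.mean(0);n=np.linalg.svd(X-c,full_matrices=False)[2][2];n*=np.sign(n[2]);e=(X-c)@n; X=X[abs(e)<max(.004,2*e.std())]
  print(nm,'cover n',n,'c',c,'tilt',np.arccos(n[2]),'yaw',np.arctan2(n[1],n[0]), len(X), e.std())
m=np.abs(P[...,2]-.1)<.006; m[:, :320]=0; m[:,380:]=0;m[:125]=0;m[225:]=0
q=P[m][:,:2].astype(np.float32); print(cv2.minAreaRect(q),np.median(P[m][:,2]))
c,T=pose('top'); f=200/np.tan(np.radians(c['vfov']/2))
print('px->z=.116 bar')
def ray(cam,u,v,z):
    c,T=pose(cam); f=200/np.tan(np.radians(c['vfov']/2))
    r=T[:3,:3]@np.array([(u-c['cx'])/f,-(v-c['cy'])/f,-1]); return T[:3,3]+r*(z-T[2,3])/r[2]
for n,(u,v) in dict(bar=(339.7,184),cross=(341.8,164),sq=(361,166),rnd=(359,186)).items(): print(n,ray('top',u,v,.116))
for n,(u,v) in dict(bar=(320.7,218)).items(): print(n,ray('scene',u,v,.116))
E
python3 m.py
```

```text
top bar [ 0.5755 -0.0562  0.1129]
top cross [ 0.6355 -0.0663  0.1165]
top sq [ 0.6291 -0.1222  0.115 ]
top rnd [ 0.5681 -0.1139  0.1159]
top pad [0.5719 0.076  0.1896]
top glue [ 0.5021 -0.1136  0.1572]
top eraser [ 0.6952 -0.1129  0.1112]
scene bar [ 0.5816 -0.0591  0.1201]
scene cross [ 0.6407 -0.0683  0.1178]
scene sq [ 0.6354 -0.1246  0.1184]
scene rnd [ 0.5765 -0.1162  0.1189]
scene pad [0.579  0.0766 0.1884]
scene glue [ 0.5097 -0.1189  0.1591]
top cover n [ 0.46257924 -0.06207886  0.88440187] c [0.62410344 0.07068884 0.15854857] tilt 0.48558542380481734 yaw -0.133404502328645 2603 0.0015597036574617243
scene cover n [ 0.46555154 -0.06139148  0.88288892] c [0.63763487 0.06339188 0.15456785] tilt 0.4888171511595943 yaw -0.1311117939121559 1924 0.002161796504054731
((0.6053347587585449, -0.07257728278636932), (0.17198120057582855, 0.23983126878738403), 82.48545837402344) 0.09973549056702669
px->z=.116 bar
bar [ 0.57524727 -0.05800767  0.116     ]
cross [ 0.63569135 -0.06562095  0.116     ]
sq [ 0.62866925 -0.12202925  0.116     ]
rnd [ 0.5684015  -0.11414834  0.116     ]
bar [ 0.57908567 -0.05411447  0.116     ]
```

```bash
python3 -m handwheel '[[1,0,0,-0.4,0.885],[1,0,0,-0.4,0.885],[1,0,0,-0.4,0.885],[1,0,0,-0.4,0.885],[1,0,0,-0.4,0.885],[1,0,0,-0.4,0.885],[1,0,0,0,0],[1,0,0,0,0]]' 20; python3 -m handwheel '[[1,0.2,-0.6,0,0],[1,0.2,-0.8,0,0],[1,0.2,-0.8,0,0],[1,0.2,-0.8,0,0],[1,0.2,-0.8,0,0],[1,0.2,-0.8,0,0],[1,0.2,-0.8,0,0],[1,0.2,-0.8,0,0],[1,0.2,-0.8,0,0],[1,0.2,-0.8,0,0],[1,0.2,-0.8,0,0],[1,0.2,-0.6,0,0]]'
```

```text
t: 1.72
position: [0.279, -0.6148, 0.3055]
tool_rot: [0.0, 0.998, -0.064, 0.0]
ft_force: [0.1, -0.5, -1.1]
width: -0.0001
t: 2.72
position: [0.3685, -0.3921, 0.3046]
tool_rot: [-0.0, 0.998, -0.063, -0.0]
ft_force: [0.5, -1.0, 0.4]
width: 0.0
```

```bash
python3 -m handwheel '[[1,0.2,-1,0,0],[1,0.2,-1,0,0],[1,0.2,-1,0,0],[1,0.2,-1,0,0],[1,0.2,-1,0,0],[1,0.2,-1,0,0],[1,0.2,-1,0,0],[1,0.2,-1,0,0],[1,0.2,-1,0,0],[1,0.2,-1,0,0],[1,0.2,-1,0,0],[1,0.2,-1,0,0]]';python3 -m handwheel '[[1,0.2,-1,0,0],[1,0.2,-1,0,0],[1,0.2,-1,0,0],[1,0.1,-0.5,0,0],[1,0,0,0,0],[1,0,0,0,0]]'; python3 - <<'E'
from h import *
o=manip.get_obs();im,d=manip.capture('wrist');cv2.imwrite('pics/w1.png',im);np.save('w1.npy',d)
P=world('wrist',d,o);np.save('w1P.npy',P)
for l in ['cover_pad','cover','key_bar','key_cross','key_round','key_square']:
    r=manip.outline_of(l,'wrist')
    for x in r[:2]:
        m=x['region']; print(l,round(x['p'],2),x['rect'],np.round(np.median(P[m],0),4) if m.any() else '')
print(o['position'],o['ft_force'])
E
```

```text
t: 3.72
position: [0.4662, -0.103, 0.3047]
tool_rot: [0.0, 0.998, -0.063, -0.0]
ft_force: [0.5, 0.2, 0.4]
width: -0.0002
t: 4.22
position: [0.4949, -0.0196, 0.3047]
tool_rot: [0.0, 0.998, -0.063, -0.0]
ft_force: [0.1, -0.7, 1.0]
width: 0.0002
cover_pad 0.69 [66.1, 0.0, 283.5, 171.4] [0.5879 0.0738 0.18  ]
cover_pad 0.35 [73.3, 288.2, 148.1, 347.9] [0.3163 0.3039 0.0457]
cover 0.84 [64.7, 0.0, 287.8, 172.4] [0.588  0.0739 0.18  ]
key_bar 0.59 [328.9, 76.3, 371.2, 94.3] [ 0.578  -0.0552  0.1161]
key_cross 0.6 [330.3, 0.0, 368.4, 39.4] [ 0.635  -0.0631  0.116 ]
key_round 0.69 [393.5, 65.7, 426.2, 103.1] [ 0.5701 -0.1121  0.116 ]
key_square 0.71 [397.2, 0.0, 433.3, 34.0] [ 0.6272 -0.1204  0.1161]
key_square 0.41 [66.9, 0.0, 453.6, 190.1] [0.5787 0.0387 0.1596]
[ 0.49485202 -0.0195855   0.30465248] [ 0.10560682 -0.71147178  1.03697468]
```

View pics/w1.png

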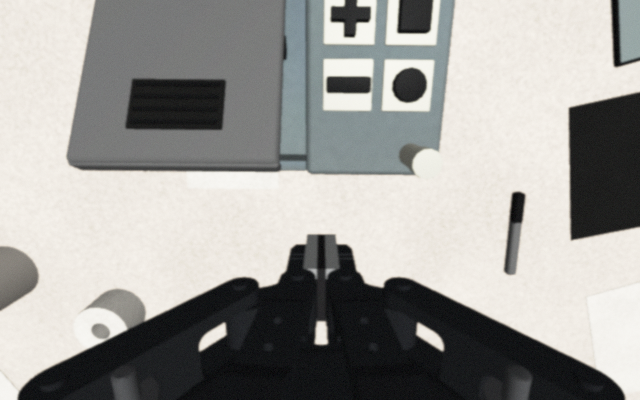

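The wrist view shows the pad at (175,104), bar key at (349,85), and the closed fingertips at (321,240). Both agree with the fixed cameras.

```bash
python3 - <<'E'
from h import *
P=np.load('w1P.npy');o=manip.get_obs();t=np.array(o['position']);Rm=q2R(o['tool_rot'])
pad=np.median(P[100:108,165:185].reshape(-1,3),0)
bar=np.array([.577,-.056,.116])
print(pad,t,'pad d(units)',Rm.T@(pad-t)/.025,'bar',Rm.T@(bar-t)/.025)
E
```

```text
[0.57696487 0.07798136 0.18681453] [ 0.49522126 -0.02088876  0.30535206] pad d(units) [ 2.7247551  -4.34834185  4.74143211] bar [3.42594991 0.9646207  7.57443047]
```

```bash
python3 -m handwheel '[[1,0.45,-0.7,0,0],[1,0.45,-0.7,0,0],[1,0.45,-0.7,0,0],[1,0.45,-0.75,0,0],[1,0.45,-0.75,0,0],[1,0.4,-0.75,0,0],[1,0,0,0.6,0],[1,0,0,0.8,0],[1,0,0,0.8,0],[1,0,0,0.8,0],[1,0,0,0.5,0],[1,0,0,0,0]]'; python3 -m handwheel '[[1,0,0,0.2,0],[1,0,0,0.2,0],[1,0,0,0.2,0],[1,0,0,0.2,0]]'; python3 - <<'E'
from h import *
o=manip.get_obs();im,d=manip.capture('wrist');cv2.imwrite('pics/w2.png',im)
print(o['position'],o['ft_force'])
E
```

```text
t: 5.57
position: [0.574, 0.0784, 0.2153]
tool_rot: [0.0, 0.998, -0.065, -0.002]
ft_force: [-0.7, -0.6, 0.1]
width: 0.0006
t: 5.9
position: [0.5755, 0.0789, 0.1981]
tool_rot: [-0.0, 0.998, -0.065, 0.001]
ft_force: [-0.4, 0.3, 0.3]
width: 0.0001
[0.57554481 0.07892451 0.19814549] [-0.43837938  0.31432326  0.30256062]
```

View pics/w2.png

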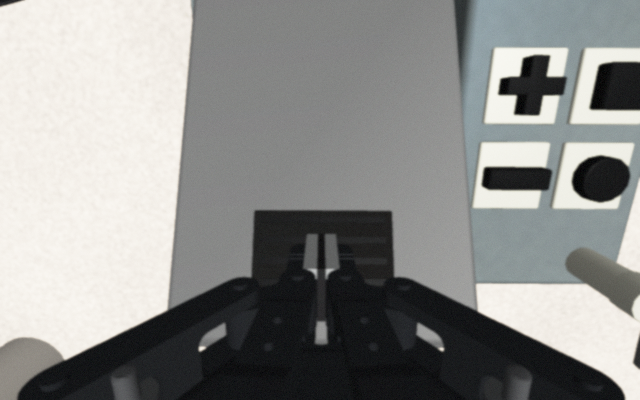

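The fingertips are centred over the pad. Now I'll push down along the arc.

```bash
python3 -m handwheel '[[1,-0.09,0,0.2,0],[1,-0.09,0,0.2,0],[1,-0.09,0,0.2,0],[1,-0.08,0,0.2,0],[1,-0.08,0,0.2,0],[1,-0.07,0,0.2,0]]'; python3 -m handwheel '[[1,-0.07,0,0.2,0],[1,-0.06,0,0.2,0],[1,-0.06,0,0.2,0],[1,-0.05,0,0.2,0],[1,-0.05,0,0.2,0]]'; python3 - <<'E'
from h import *
o=manip.get_obs();im,d=manip.capture('wrist');cv2.imwrite('pics/w3.png',im)
print(o['position'],o['ft_force'])
E
```

```text
t: 6.45
position: [0.5625, 0.0806, 0.1673]
tool_rot: [-0.0, 0.998, -0.065, -0.0]
ft_force: [0.2, -0.3, 0.7]
width: -0.0001
t: 6.87
position: [0.5555, 0.0815, 0.1424]
tool_rot: [-0.0, 0.998, -0.065, 0.0]
ft_force: [0.5, -0.2, 1.0]
width: 0.0001
[0.55547081 0.08149503 0.14235384] [ 0.48062039 -0.17214665  0.95647911]
```

View pics/w3.png

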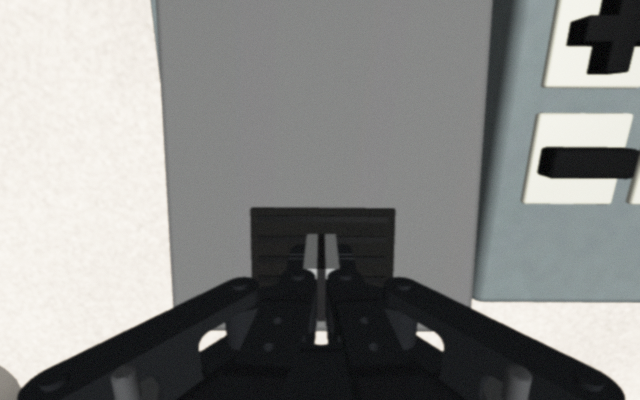

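The cover is following the fingertips, with the pad still under them.

```bash
python3 -m handwheel '[[1,-0.04,0,0.2,0],[1,-0.03,0,0.2,0],[1,-0.03,0,0.2,0],[1,-0.02,0,0.15,0],[1,-0.01,0,0.1,0],[1,0,0,0,0]]'; python3 -m handwheel '[[1,0,0,0.08,0],[1,0,0,0.08,0],[1,0,0,0,0]]';  python3 -m handwheel '[[1,0,0,0.08,0],[1,0,0,0.04,0],[1,0,0,0,0]]'
```

```text
t: 7.42
position: [0.552, 0.0819, 0.121]
tool_rot: [0.0, 0.998, -0.065, -0.0]
ft_force: [-0.6, -1.0, -0.5]
width: -0.0002
t: 7.67
position: [0.5523, 0.0819, 0.1173]
tool_rot: [-0.0, 0.998, -0.065, -0.0]
ft_force: [-1.1, 0.0, -1.1]
width: 0.0002
t: 7.92
position: [0.5525, 0.0819, 0.115]
tool_rot: [0.0, 0.998, -0.065, 0.0]
ft_force: [-3.1, -0.6, 7.1]
width: 0.0002
```

```bash
python3 -m handwheel '[[1,0,0,0.04,0],[1,0,0,0,0],[1,0,0,0,0],[1,0,0,0,0]]'; python3 -m handwheel '[[1,0,0,-0.2,0],[1,0,0,-0.4,0],[1,0,0,-0.6,0],[1,0,0,-0.8,0],[1,0,0,-0.8,0],[1,0,0,-0.8,0],[1,0,0,0,0],[1,0,0,0,0]]'; python3 - <<'E'
from h import *
o=manip.get_obs();im,d=manip.capture('wrist');cv2.imwrite('pics/w4.png',im)
P=world('wrist',d,o)
X=P[20:190:5,215:440:5].reshape(-1,3);c=X.mean(0);n=np.linalg.svd(X-c)[2][2];print('cover',c,n)
im,ds=manip.capture('scene');S=world('scene',ds);cv2.imwrite('pics/s4.png',cv2.resize(im[150:300,270:450],None,fx=4,fy=4))
r=manip.outline_of('cover','scene')
if r:
  m=cv2.erode(r[0]['region'].astype(np.uint8),np.ones((5,5)))>0;X=S[m];X=X[(X[:,2]>.07)&(X[:,2]<.13)];c=X.mean(0);print('scene',r[0]['p'],c,np.linalg.svd(X-c,full_matrices=False)[2][2])
manip.capture('wrist')
t=np.array(o['position']);Rm=q2R(o['tool_rot'])
for x in manip.outline_of('key_bar','wrist')[:2]:
    b=np.median(P[x['region']],0);print('bar',x['p'],x['rect'],b,Rm.T@(b-t)/.025)
print('from earlier',Rm.T@(np.array([.577,-.056,.116])-t)/.025,t,o['ft_force'])
E
```

```text
t: 8.25
position: [0.5526, 0.082, 0.1148]
tool_rot: [0.0, 0.998, -0.065, 0.0]
ft_force: [-9.0, -0.9, 22.0]
width: 0.0002
t: 8.92
position: [0.553, 0.082, 0.205]
tool_rot: [-0.0, 0.998, -0.065, 0.001]
ft_force: [-0.2, -0.2, -0.2]
width: 0.0002
cover [0.6206302  0.06950871 0.09916573] [-0.03328059 -0.04794532  0.99829537]
scene 0.82 [0.62465481 0.06337213 0.10244576] [ 0.00451352 -0.00247516  0.99998675]
bar 0.61 [483.9, 130.6, 554.9, 156.7] [ 0.57976021 -0.05537277  0.1158753 ] [1.76909267 5.31055328 3.56462112]
from earlier [1.66289894 5.34978989 3.55935784] [0.55296641 0.08198493 0.20497536] [-0.23796188 -0.23715434 -0.18869143]
```

View pics/w4.png

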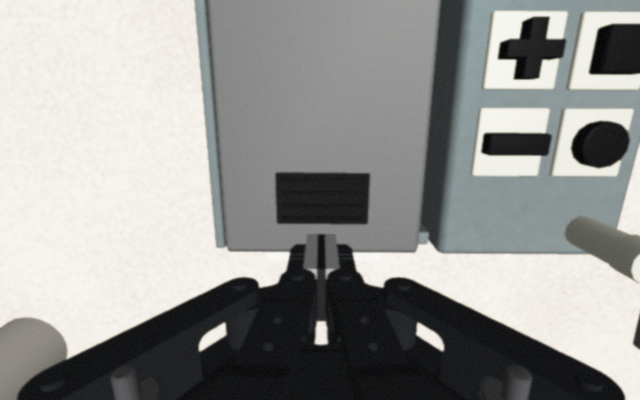

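View pics/s4.png

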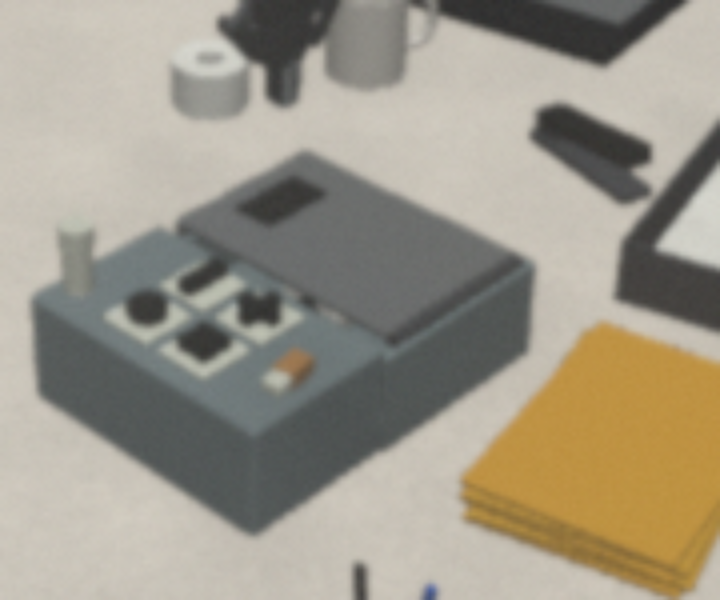

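The cover is shut: it met the hard stop at 22 N with the tip at 101 mm, and the scene-camera plane fit is level. Next is the bar key.

```bash
python3 -m handwheel '[[1,0.24,0.7,0,0],[1,0.24,0.8,0,0],[1,0.24,0.8,0,0],[1,0.24,0.8,0,0],[1,0.24,0.8,0,0],[1,0.24,0.8,0,0],[1,0.24,0.63,0,0],[1,0,0,0.6,0],[1,0,0,0.7,0],[1,0,0,0.5,0],[1,0,0,0.4,0],[1,0,0,0,0]]'; python3 - <<'E'
from h import *
o=manip.get_obs();im,d=manip.capture('wrist');cv2.imwrite('pics/w5.png',im)
im,d=manip.capture('scene');cv2.imwrite('pics/s5.png',cv2.resize(im[150:300,270:450],None,fx=4,fy=4))
im,d=manip.capture('top');cv2.imwrite('pics/t5.png',cv2.resize(im[120:240,250:400],None,fx=4,fy=4))
print(o['position'],o['ft_force'])
t=np.array(o['position']);print(q2R(o['tool_rot']).T@(np.array([.577,-.056,.116])-t)*1000)
E
```

```text
t: 10.17
position: [0.5755, -0.0554, 0.1462]
tool_rot: [-0.0, 0.998, -0.065, -0.002]
ft_force: [-0.5, -0.6, -0.3]
width: -0.0001
[ 0.57551678 -0.05537481  0.14622757] [-0.51892332 -0.60177822 -0.34041999]
[ 1.65859782  0.42633105 30.22191432]
```

View pics/w5.png

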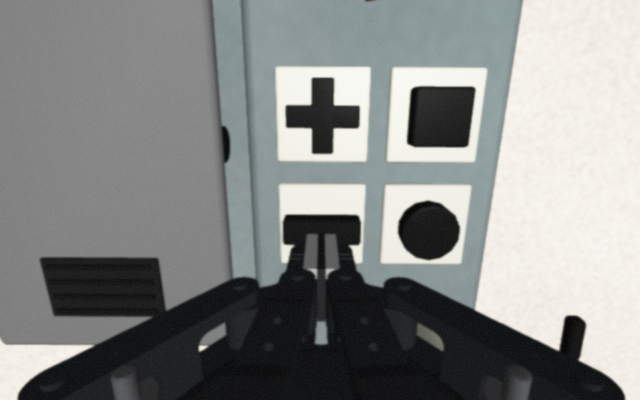

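View pics/s5.png

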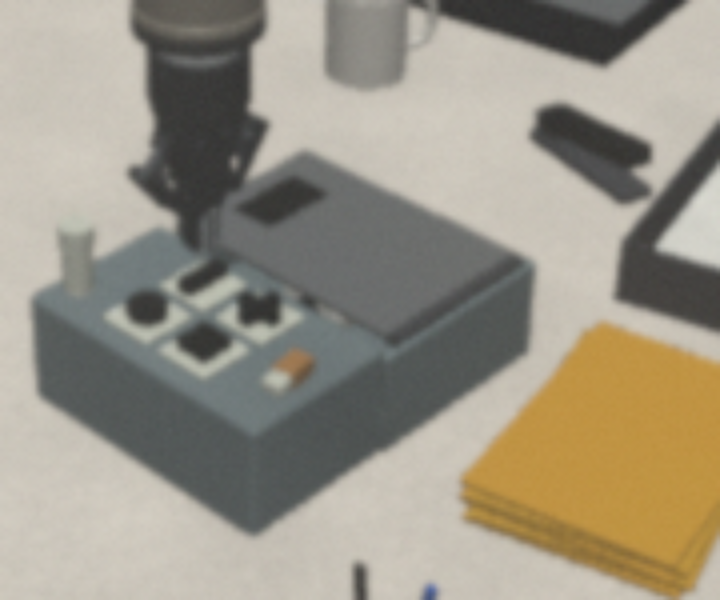

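```bash
python3 -m handwheel '[[1,0.06,0,0.2,0],[1,0,0,0.2,0],[1,0,0,0.1,0],[1,0,0,0,0]]'; python3 -m handwheel '[[1,0,0,0.08,0],[1,0,0,0.08,0],[1,0,0,0,0]]'; python3 -m handwheel '[[1,0,0,0.08,0],[1,0,0,0.04,0],[1,0,0,0,0]]'; python3 - <<'E'
from h import *
o=manip.get_obs();im,d=manip.capture('wrist');cv2.imwrite('pics/w6.png',im);print(o['position'],o['ft_force'])
E
```

```text
t: 10.65
position: [0.5779, -0.0559, 0.1355]
tool_rot: [-0.0, 0.998, -0.065, -0.0]
ft_force: [-0.2, 0.8, -0.4]
width: 0.0001
t: 10.9
position: [0.578, -0.0559, 0.1318]
tool_rot: [-0.0, 0.998, -0.065, -0.0]
ft_force: [-0.8, 0.1, -0.5]
width: -0.0003
t: 11.15
position: [0.5783, -0.0559, 0.129]
tool_rot: [-0.0, 0.998, -0.065, 0.0]
ft_force: [-1.4, 0.3, 1.5]
width: 0.0002
[ 0.57830252 -0.05585633  0.12904883] [-1.38484795  0.30250958  1.53468589]
```

View pics/w6.png

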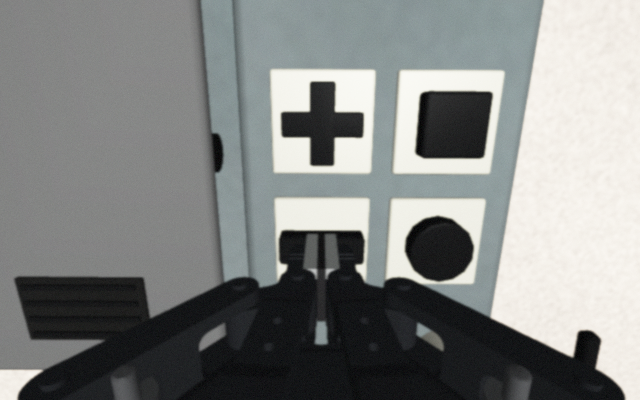

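Contact is as expected (1.5 N at tip height 115 mm), centred on the bar at (321,245). Now the press and hold.

```bash
python3 -m handwheel '[[1,0,0,0.08,0],[1,0,0,0.08,0],[1,0,0,0.04,0],[1,0,0,0,0]]'; python3 -m handwheel '[[1,0,0,0.03,0],[1,0,0,0.02,0],[1,0,0,0,0]]'
```

```text
t: 11.53
position: [0.5784, -0.0559, 0.1242]
tool_rot: [-0.0, 0.998, -0.065, 0.0]
ft_force: [0.4, -0.2, 4.2]
width: -0.0002
t: 11.78
position: [0.5785, -0.0559, 0.1238]
tool_rot: [0.0, 0.998, -0.065, 0.0]
ft_force: [-6.3, 0.5, 20.8]
width: -0.0002
```

The key is bottomed out at 21 N. I'll hold for about 1 s, then withdraw.

```bash
python3 -m handwheel '[[1,0,0,0,0],[1,0,0,0,0],[1,0,0,0,0],[1,0,0,0,0],[1,0,0,0,0],[1,0,0,0,0],[1,0,0,0,0],[1,0,0,0,0],[1,0,0,0,0],[1,0,0,0,0],[1,0,0,0,0],[1,0,0,0,0]]'; python3 -m handwheel '[[1,0,0,-0.1,0],[1,0,0,-0.2,0],[1,0,0,-0.3,0],[1,0,0,-0.6,0],[1,0,0,-0.8,0],[1,0,0,-0.9,0],[1,0,0,-0.9,0],[1,0,0,-0.9,0],[1,0,0,-0.9,0],[1,0,0,-0.9,0],[1,0,0,0,0],[1,0,0,0,0]]'; python3 - <<'E'
from h import *
o=manip.get_obs();print(o['position'],o['ft_force'])
im,d=manip.capture('wrist');cv2.imwrite('pics/w7.png',im);P=world('wrist',d,o)
for l in ['key_bar','key_round','key_cross','key_square','cover']:
    r=manip.outline_of(l,'wrist')
    for x in r[:1]: print(l,x['p'],np.median(P[x['region']],0))
im,d=manip.capture('scene');cv2.imwrite('pics/s7.png',cv2.resize(im[150:300,270:450],None,fx=4,fy=4))
im2,d=manip.capture('top');cv2.imwrite('pics/t7.png',im2)
E
```

```text
t: 12.78
position: [0.5785, -0.0559, 0.1238]
tool_rot: [0.0, 0.998, -0.065, 0.0]
ft_force: [-5.5, -0.1, 20.1]
width: -0.0001
t: 13.78
position: [0.5784, -0.0559, 0.2866]
tool_rot: [-0.0, 0.998, -0.065, 0.001]
ft_force: [-0.4, -0.5, -1.3]
width: 0.0001
[ 0.57844014 -0.05588246  0.28662694] [-0.44489485 -0.54237945 -1.33908297]
key_bar 0.73 [ 0.57968128 -0.05624222  0.11596419]
key_round 0.75 [ 0.57182236 -0.11287286  0.11606941]
key_cross 0.73 [ 0.63798053 -0.06449721  0.11612749]
key_square 0.77 [ 0.62971716 -0.12100279  0.11606065]
cover 0.72 [0.63672457 0.06854256 0.09922062]
```

View pics/s7.png

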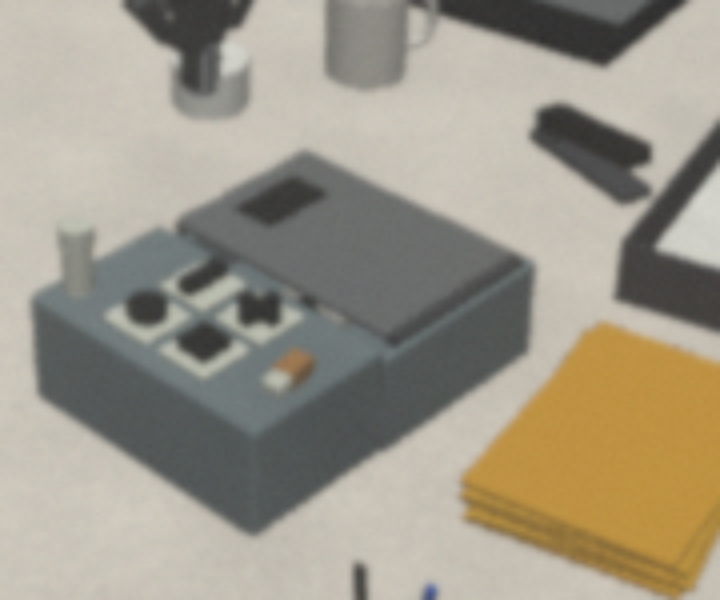

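View pics/t7.png

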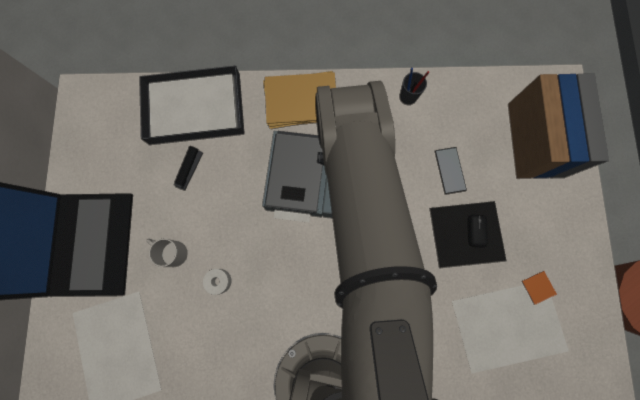

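The cover is shut, all four keys are up at 116 mm, and the visible loose things haven't moved. The arm is clear of everything.

```bash
python3 -c "
from rig import manip
print(manip.close_job())"
```

```text
the job is handed in; nothing more can be done
None
```

The printer is ready and the job is handed in. I pushed the cover shut with the closed fingertips, then pressed the bar key all the way down and held it there for just over a second. It finished at about 14 s of the 42 s limit.

- **Cover:** it met its hard stop at 22 N with the tip at 101 mm. A plane fit from the scene camera showed it level to about 0.005 rad. A rougher fit from the wrist camera read about 0.03–0.06 rad off level. I put that down to the fit taking in other pixels and did not check it further; the final pictures show the cover flat.
- **Bar key:** the tip went down about 6 mm from first contact to the stop, at 20–21 N. It sprang back when I lifted off.
- **Other keys and loose things:** all four key tops measured 116 mm at the end. In the last pictures, nothing in view had moved. The arm hid the marker in the last top view, so its place was not checked again.
- **Withdrawal:** the gripper ended 16 cm above the key, touching nothing. I did not check for the fed label itself.

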